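# Feed one bearing and nudge it to the yellow pad

### The arm

A 7-joint arm with a two-finger parallel gripper is mounted at the origin on the work surface. World frame = base frame: x ahead of the robot, y to its left, z up, the work surface at z = 0. Lengths are in m, angles in rad, forces in N, time in s.
With the tool pointing down it reaches from about 0.425 to 1.025 m from the base axis. Payload 3.6 kg.
Tool frame: the origin (TCP) lies at the very end of the fingers, on their centre line; the grasp point (between the pads) lies 19 mm behind it (bot.hold_point_z is the distance from the TCP to the grasp point, in m); z points along the fingers, y is the line along which they close (so a half turn about z gives the same grasp; the last joint's range is limited). The gripper opens to 85 mm and grips with 20 to 120 N. Pads are 22 mm wide; open, the fingers measure 114 mm over their backs; the gripper's body (76 mm by 85 mm) begins 54 mm behind the grasp point. The pads swing forward as they close: fully open they stand 13 mm farther back than shut.
Start: joints at [1.238, 0.591, 0.048, 1.609, -0.033, 0.943, -0.034], TCP at [0.171, -0.704, 0.231] pointing down, gripper open.
Joint ranges: [-2.69, 2.69], [-0.47, 2.24], [-1.27, 1.36], [0.19, 2.51], [-1.53, 4.68], [0.08, 2.07], [-3.09, 3.09]. Speed limits (rad/s): [2.57, 2.57, 3.14, 3.14, 3.14, 3.14, 3.14].

### API

Orientations are given as a unit quaternion [x, y, z, w].
In Python, from rig import observe, imaging, bot gives the robot as it stands.
- The arm moves only by the shell command python3 -m jog 'ROWS' [FORCE]. ROWS is JSON, a list of rows, each an object of numbers: "x", "y", "z": the shift along the world's x, y, z in mm; "wx", "wy", "wz": the turn, a rotation vector about the world's x, y, z in degrees; "claw": the finger opening in mm, from 0 to 85.4. In form: [{"x": .., "y": .., "z": .., "wx": .., "wy": .., "wz": .., "claw": ..}, ...]. A call has 1 to 12 rows; each row shifts and turns the commanded pose from where the row before left it; what a row does not reach is not made up. A row lasts 1/8 s, in which the tool goes at most 62.5 mm and 10.7 degrees, less where a joint would pass 70% of its speed; a pose out of reach is approached as far as the arm can. A call is refused whole if a number of a shift passes 62.5 or a number of a turn 10.7, either way. A call with a gripper value outside its range is refused whole. The fingers move at their own pace and stop on an object; FORCE is the grip in N (left out, the last holds). Time passes only in rows, so rows that do not move let the fingers close. It gives the time, the measured TCP pose, the force, the opening and the grip force at its end, in the units of the state.
- observe(): the state, without advancing time (a new reading comes with each control period).
- imaging.read_camera(name): name is "scene" or "top" or "wrist"; returns a dict with "color" (480x640x3 uint8, red, green, blue), "fovy" (degrees; the focal length in pixels is half the picture's height over the tangent of half this angle, whatever the lens; pixels are square), "cx", "cy" (the principal point, pixels), "extrinsics" (4x4, takes a point from world to camera coordinates). Camera axes: x right, y down, z forward; pixel columns grow to the right and rows downward; lengths in m; the calibration is good to about 2 mm. A picture is of the moment at which its call begins. There is no depth.
- bot.finish_job(): hands the job in; it is judged then, once.
The state is a dict: "clock": time; "qpos": joint angles; "joint_vel": joint speeds; "effort": joint torques, N m; "position": TCP position; "tcp_rot": TCP orientation; "ft_force": force on the tool from outside, world axes, zero at the start; "torque": the same for the moment, N m; "opening": finger opening in m; "grasp_force": force on a finger pad.
Only numpy, scipy, OpenCV 4.12 (cv2) and the standard library are available. Lean on these libraries where they do the work, as an engineer would, in place of code of your own. Each camera call takes 0.05 s, during which the arm holds its last target. There are 200 camera calls.

### The job

Press the red plunger of the bearing feeder all the way down once and let it come back up, so that a single bearing slides out. Then nudge that bearing along the bench with the fingertips until it lies wholly on the yellow pad, without picking it up, and come away. Leave the other bearings in the feeder and everything else on the bench as it stands.

Things in the scene. Friction and masses are not known exactly. Their poses are not given: they have to be found in the camera images.
- feeder: Black and orange bearing feeder fixed to the bench. Origin on the bench (z = 0) under the centre of its bearing stack; x points out of its front, the way bearings come out; z up. Around the origin a clear magazine, 43 x 43 mm, 48 mm tall, open on top. Behind it a black housing 56 mm wide, 55 mm tall, from x = -22 to -85 mm, with the red plunger on top at x = -55 mm.
- exit (a point): Foot of the magazine's front wall at bench height, 21.5 mm ahead of the feeder's origin: middle of the exit slot, 12.5 mm high. A blade 24 mm wide, 8.5 mm tall pushes the lowest bearing out here, 2.5 mm for each mm of plunger travel, and draws back when the plunger is let go. The next bearing then drops into place: every full press ejects another.
- drop_point (a point): Point on the bench 49 mm ahead of the feeder's origin, about where the centre of the ejected bearing lies after a full press.
- plunger (a joint): Travel of the plunger in m: 0 up (at rest), grows as it is pressed straight down to a stop at 0.020. A spring brings it back up; it needs about 4 N to start and 10 N at the bottom, plus up to about 4 N while bearings drag.
- plunger_top (a point): Centre of the top face of the red plunger cap, 34 mm across, 85 mm above the bench when up and 65 mm when fully down. It moves with the plunger.
- bearing1: The lowest steel ball bearing in the feeder, the one that comes out: a disc 32 mm across, 10 mm thick, about 37 g, polished so that it slides easily, lying flat directly on the bench. Origin at the centre of its underside, z axis up along its bore.
- yellow_pad: Yellow round marking on the bench, 84 mm across, flat (0.6 mm, no step to get over). Origin at its centre. It lies to one side of the feeder's exit, left or right, centre 20 to 60 mm ahead of the feeder's origin and 100 to 130 mm to the side.
- blue_pad: The same marking in blue, on the other side of the exit. Not the goal.
- bearing2: Bearing like bearing1, second from below in the stack; its underside starts 10 mm above the bench. It must stay in the magazine (it sinks 10 mm when bearing1 has gone).
- bearing3: Bearing like bearing1, third from below in the stack; its underside starts 20 mm above the bench. It must stay in the magazine (it sinks 10 mm when bearing1 has gone).
- bearing4: Bearing like bearing1, topmost in the stack; its underside starts 30 mm above the bench. It must stay in the magazine (it sinks 10 mm when bearing1 has gone).
- jar: Glass screw jar with a black lid, 44 mm across, 55 mm tall, standing beside the rear of the feeder, some 100 mm to the left of the plunger. Bystander. Origin at the middle of its underside.
- motor: Stepper motor standing on end, 42 x 42 x 40 mm, black with silver ends and a 20 mm shaft upward, standing 145 mm or so in front of the feeder's bearing stack. Bystander. Origin at the middle of its underside.
- pliers: Pliers with red handles, 160 mm long, lying at the right. Bystander. Origin within it, at bench height.
- crimper: Crimper with one blue and one black handle, 200 mm long, lying at the right. Bystander. Origin within it, at bench height.
- screwdriver: Screwdriver with a red handle lying at the left. Bystander. Origin within it, at bench height.
- glue: White bottle with a red cap, 36 mm across, 110 mm tall, standing at the left. Bystander. Origin at the middle of its underside.
Not all that is in view belongs to the job. Leave any purple look-alike of the feeder alone. Leave any turquoise look-alike of the bearing4 alone.

How it is judged:
By the outcome, as a careful person would: the job done as asked, in the order asked, and still so for the second after the job is handed in, with the robot touching nothing.
It also fails if it takes over 42 s, if anything falls off the work surface, if the arm or the gripper's body presses on something with over 40 N, if the wrist force passes 120 N, or if a joint passes its speed limit or range.

## Working session

There is one attempt and no reset: what is moved stays moved. The work goes in short steps, Python scripts to look and compute and a shell command to move; the robot and the scene stay as the last step left them, time stands still between calls to the robot, and variables do not carry over. Pictures are saved under pics/ and viewed, at most 10 in all, crops included, and the job is handed in when it is done.

```bash
mkdir -p pics; ls; cat > h.py <<'E'
import numpy as np, cv2
from rig import observe, imaging, bot
def cam(n):
    c=imaging.read_camera(n); c['f']=240/np.tan(np.radians(c['fovy'])/2); c['E']=np.array(c['extrinsics']); return c
def ray(c,u,v,z):
    E=c['E'];R=E[:3,:3];t=E[:3,3];o=-R.T@t
    d=R.T@np.array([(u-c['cx'])/c['f'],(v-c['cy'])/c['f'],1]); return o+d*(z-o[2])/d[2]
def proj(c,p):
    q=c['E'][:3,:3]@np.array(p)+c['E'][:3,3]; return c['cx']+c['f']*q[0]/q[2], c['cy']+c['f']*q[1]/q[2]
def save(c,name): cv2.imwrite('pics/'+name,c['color'][:,:,::-1])
E
python3 - <<'E'
from h import *
for n in('top','scene'):
    c=cam(n); save(c,n+'0.png'); print(n,c['fovy'],c['cx'],c['cy'],c['E'].round(3).tolist())
s=observe();print({k:np.round(v,3).tolist() for k,v in s.items()})
E
```

```text
pics
top 45.022620010050815 312.4283341340562 245.47760002777375 [[-0.009, -1.0, 0.02, -0.007], [-0.984, 0.005, -0.177, 0.556], [0.176, -0.021, -0.984, 1.205], [0.0, 0.0, 0.0, 1.0]]
scene 53.03198418458625 315.4178465374902 240.9110554079642 [[0.551, 0.835, -0.002, -0.295], [0.498, -0.331, -0.802, -0.214], [-0.67, 0.44, -0.598, 1.37], [0.0, 0.0, 0.0, 1.0]]
{'clock': 0.1, 'qpos': [1.239, 0.592, 0.048, 1.61, -0.033, 0.943, -0.034], 'joint_vel': [0.0, -0.001, 0.002, -0.004, 0.0, -0.002, -0.0], 'effort': [0.005, -54.999, 1.553, -19.882, 0.01, 0.004, 0.0], 'position': [0.171, -0.704, 0.23], 'tcp_rot': [0.993, 0.119, -0.0, -0.001], 'ft_force': [0.998, 0.211, -0.072], 'torque': [0.024, 0.005, -0.044], 'grasp_force': 0.0, 'opening': 0.085}
```

View pics/top0.png

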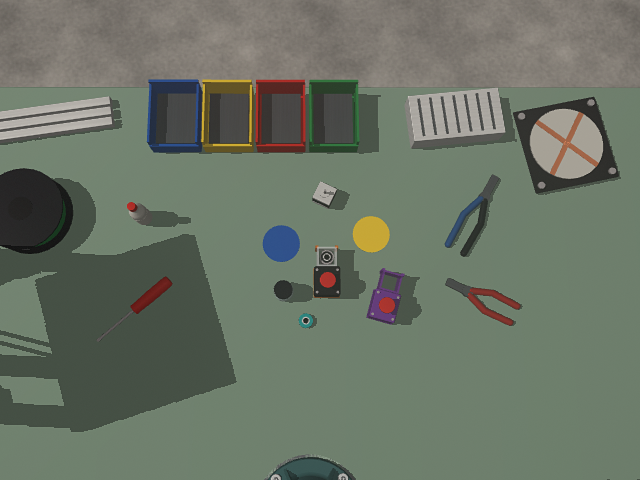

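View pics/scene0.png

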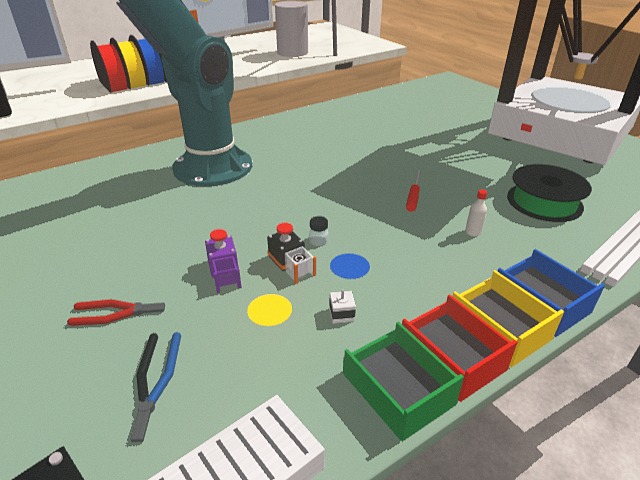

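The top view shows the real feeder, black and orange, with its plunger at about (328,280) and magazine at (327,257). The yellow pad is at (371,234), on the right, and the blue pad is at (281,243).

Things that could be mistaken for the targets:
- **Plunger:** the real one is at top (328,280). The purple look-alike's red cap is at (387,305), and the glue's red cap is at (131,207).
- **Pad:** the yellow pad is at (371,234). The yellow bin is at (227,115).
- **Bearing:** the turquoise look-alike is at (306,320).

I choose the red cap at (328,280) and the yellow disc at (371,234). Next I'll measure them and check the choice in one crop.

```bash
cat > m.py <<'E'
from h import *
def blobs(c,kind,amin=60):
    hsv=cv2.cvtColor(c['color'],cv2.COLOR_RGB2HSV);H,S,V=[hsv[...,i].astype(int) for i in range(3)]
    m={'red':((H<6)|(H>174))&(S>150)&(V>90),'yellow':(abs(H-24)<6)&(S>140)&(V>120),'blue':(abs(H-110)<10)&(S>140),
       'purple':(abs(H-137)<12)&(S>90),'orange':(H>6)&(H<18)&(S>150)&(V>120)}[kind].astype(np.uint8)
    n,l,st,ce=cv2.connectedComponentsWithStats(m)
    return [(st[i].tolist(),ce[i].round(1).tolist()) for i in range(1,n) if st[i][4]>amin]
E
python3 - <<'E'
from m import *
t=cam('top');s=cam('scene')
for k,z in(('red',.085),('yellow',.0006),('blue',.0006),('orange',.0)):
  for n,c in(('top',t),('scene',s)):
    for b in blobs(c,k,15 if k=='orange' else 60):
        p=ray(c,*b[1],z)
        if .4<p[0]<.85 and abs(p[1])<.3: print(k,n,b,p.round(4))
a=cv2.resize(t['color'][220:335,265:415],None,fx=4,fy=4,interpolation=cv2.INTER_CUBIC)
cv2.imwrite('pics/crop1.png',a[:,:,::-1])
E
```

```text
red top ([256, 84, 49, 63, 429], [288.3, 125.1]) [0.8168 0.0406 0.085 ]
red top ([320, 272, 16, 16, 196], [327.4, 279.4]) [ 0.4775 -0.0403  0.085 ]
red top ([379, 297, 16, 16, 198], [386.5, 304.7]) [ 0.424  -0.1621  0.085 ]
red scene ([406, 185, 14, 26, 245], [412.5, 197.8]) [0.543  0.2533 0.085 ]
red scene ([277, 223, 16, 11, 151], [284.5, 228.1]) [ 0.4866 -0.0424  0.085 ]
red scene ([210, 229, 17, 12, 157], [218.1, 234.5]) [ 0.4325 -0.1637  0.085 ]
yellow top ([203, 143, 49, 4, 104], [225.5, 144.6]) [8.031e-01 1.878e-01 6.000e-04]
yellow top ([353, 216, 37, 36, 1032], [370.7, 233.8]) [ 0.5907 -0.1438  0.0006]
yellow scene ([247, 294, 45, 32, 1101], [269.2, 309.7]) [ 0.5957 -0.144   0.0006]
blue top ([263, 226, 37, 36, 1031], [280.7, 243.2]) [0.5701 0.0598 0.0006]
blue scene ([330, 254, 40, 25, 764], [349.4, 265.7]) [0.575  0.0595 0.0006]
orange scene ([268, 251, 17, 19, 59], [276.5, 261.3]) [ 0.4769 -0.0605  0.    ]
orange scene ([313, 256, 3, 20, 57], [314.0, 265.7]) [ 0.5333 -0.002   0.    ]
orange scene ([294, 264, 4, 20, 72], [295.5, 273.3]) [ 0.5327 -0.0473  0.    ]
orange scene ([462, 303, 54, 39, 54], [488.5, 323.7]) [0.8478 0.1724 0.    ]
```

View pics/crop1.png

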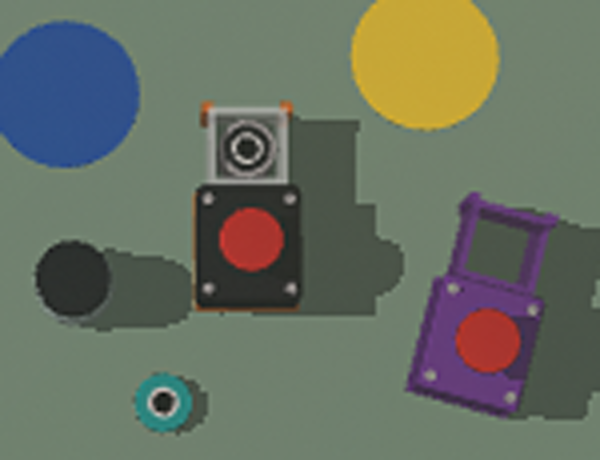

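The crop confirms it: black housing with orange trim, red cap and steel bearing in the clear magazine. The purple and turquoise look-alikes are separate, and the feeder points almost straight along +x. Next I'll work out the feeder axis.

```bash
python3 - <<'E'
from m import *
t=cam('top');P=ray(t,327.4,279.4,.085)
B=ray(t,265+247/4,220+149/4,.040);print('bearing4 top',B,'plunger',P,'dist (55?)',np.linalg.norm((B-P)[:2]))
for z,x,y in((.048,209,108),(.048,288,108),(.055,197,186),(.055,301,184),(.055,195,308),(.055,301,308)):
    print(ray(t,265+x/4,220+y/4,z).round(4))
Y=np.array([.593,-.144]);
d=(B-P)[:2];d/=np.linalg.norm(d);O=(B[:2]+P[:2]+d*.055)/2
print('axis deg',np.degrees(np.arctan2(d[1],d[0])),'O',O,'drop',O+.049*d,'pad in feeder frame',(Y-O)@d,(Y-O)@np.array([-d[1],d[0]]))
E
```

```text
bearing4 top [ 0.53130329 -0.04168007  0.04      ] plunger [ 0.47746898 -0.04034213  0.085     ] dist (55?) 0.053850938863048814
[ 0.5527 -0.021   0.048 ]
[ 0.5524 -0.0639  0.048 ]
[ 0.509  -0.0139  0.055 ]
[ 0.5098 -0.0697  0.055 ]
[ 0.4437 -0.0122  0.055 ]
[ 0.4433 -0.0686  0.055 ]
axis deg -1.4236838499004432 O [ 0.53187765 -0.04169435] drop [ 0.58086252 -0.04291177] pad in feeder frame 0.06364531106166722 -0.10075545936337431
```

```bash
python3 -m jog '[{"x":26,"y":52,"z":0,"wz":6.9,"claw":0},{"x":26,"y":52,"wz":6.9,"claw":0},{"x":26,"y":52,"wz":6.9,"claw":0},{"x":26,"y":52,"wz":6.9,"claw":0},{"x":26,"y":52,"wz":6.9,"claw":0},{"x":26,"y":52,"wz":6.9,"claw":0},{"x":26,"y":52,"wz":6.9,"claw":0},{"x":26,"y":52,"wz":6.9,"claw":0},{"x":26,"y":52,"wz":6.9,"claw":0},{"x":26,"y":52,"wz":6.9,"claw":0},{"x":26,"y":52,"wz":6.9,"claw":0},{"x":20,"y":52,"wz":6.9,"claw":0}]'
```

```text
invalid input
```

```bash
python3 -m jog '[{"x":26,"y":52,"z":0,"wx":0,"wy":0,"wz":6.9,"claw":0}]' 40
```

```text
clock: 0.38
position: [0.1937, -0.6559, 0.231]
tcp_rot: [0.984, 0.177, -0.002, 0.002]
ft_force: [0.6, 0.4, 0.8]
opening: 0.0698
grasp_force: 0.0
```

```bash
python3 -m jog '[{"x":30,"y":51,"z":0,"wx":0,"wy":0,"wz":6.9,"claw":0},{"x":30,"y":51,"z":0,"wx":0,"wy":0,"wz":6.9,"claw":0},{"x":30,"y":51,"z":0,"wx":0,"wy":0,"wz":6.9,"claw":0},{"x":30,"y":51,"z":0,"wx":0,"wy":0,"wz":6.9,"claw":0},{"x":30,"y":51,"z":0,"wx":0,"wy":0,"wz":6.9,"claw":0},{"x":30,"y":51,"z":0,"wx":0,"wy":0,"wz":6.9,"claw":0},{"x":25,"y":51,"z":-10,"wx":0,"wy":0,"wz":6.9,"claw":0},{"x":20,"y":51,"z":-20,"wx":0,"wy":0,"wz":6.9,"claw":0},{"x":20,"y":51,"z":-20,"wx":0,"wy":0,"wz":6.9,"claw":0},{"x":20,"y":51,"z":-20,"wx":0,"wy":0,"wz":6.9,"claw":0},{"x":16,"y":51,"z":-20,"wx":0,"wy":0,"wz":6.9,"claw":0},{"x":0,"y":50,"z":-15,"wx":0,"wy":0,"wz":0,"claw":0}]'; python3 -m jog '[{"x":0,"y":0,"z":0,"wx":0,"wy":0,"wz":0,"claw":0},{"x":0,"y":0,"z":0,"wx":0,"wy":0,"wz":0,"claw":0}]'
```

```text
clock: 1.88
position: [0.4804, -0.0395, 0.1258]
tcp_rot: [0.666, 0.746, 0.001, 0.0]
ft_force: [0.1, -0.3, -0.4]
opening: -0.0002
grasp_force: 0.0
clock: 2.12
position: [0.4785, -0.0418, 0.1263]
tcp_rot: [0.666, 0.746, -0.0, 0.0]
ft_force: [0.7, -0.8, 0.5]
opening: 0.0001
grasp_force: 0.0
```

```bash
python3 -m jog '[{"x":0,"y":0,"z":-25,"wx":0,"wy":0,"wz":0,"claw":0},{"x":0,"y":0,"z":-13,"wx":0,"wy":0,"wz":0,"claw":0},{"x":0,"y":0,"z":-4,"wx":0,"wy":0,"wz":0,"claw":0},{"x":0,"y":0,"z":-4,"wx":0,"wy":0,"wz":0,"claw":0},{"x":0,"y":0,"z":-4,"wx":0,"wy":0,"wz":0,"claw":0},{"x":0,"y":0,"z":-4,"wx":0,"wy":0,"wz":0,"claw":0},{"x":0,"y":0,"z":-3,"wx":0,"wy":0,"wz":0,"claw":0},{"x":0,"y":0,"z":-2,"wx":0,"wy":0,"wz":0,"claw":0},{"x":0,"y":0,"z":0,"wx":0,"wy":0,"wz":0,"claw":0},{"x":0,"y":0,"z":0,"wx":0,"wy":0,"wz":0,"claw":0}]'
```

```text
clock: 3.38
position: [0.4778, -0.0431, 0.0683]
tcp_rot: [0.667, 0.745, -0.001, 0.0]
ft_force: [-1.8, -2.3, 8.0]
opening: 0.0002
grasp_force: 4.1
```

```bash
python3 -m jog '[{"x":0,"y":0,"z":-2,"wx":0,"wy":0,"wz":0,"claw":0},{"x":0,"y":0,"z":-2,"wx":0,"wy":0,"wz":0,"claw":0},{"x":0,"y":0,"z":-1,"wx":0,"wy":0,"wz":0,"claw":0},{"x":0,"y":0,"z":0,"wx":0,"wy":0,"wz":0,"claw":0}]'
```

```text
clock: 3.88
position: [0.4778, -0.0432, 0.0649]
tcp_rot: [0.667, 0.745, -0.001, 0.001]
ft_force: [-4.5, -1.7, 25.2]
opening: -0.0001
grasp_force: 13.1
```

```bash
python3 -m jog '[{"x":0,"y":0,"z":4,"wx":0,"wy":0,"wz":0,"claw":0},{"x":0,"y":0,"z":8,"wx":0,"wy":0,"wz":0,"claw":0},{"x":0,"y":0,"z":10,"wx":0,"wy":0,"wz":0,"claw":0},{"x":0,"y":0,"z":25,"wx":0,"wy":0,"wz":0,"claw":0},{"x":0,"y":0,"z":25,"wx":0,"wy":0,"wz":0,"claw":0},{"x":0,"y":30,"z":0,"wx":0,"wy":0,"wz":0,"claw":0},{"x":0,"y":30,"z":0,"wx":0,"wy":0,"wz":0,"claw":0}]'
python3 - <<'E'
from h import *
t=cam('top');s=cam('scene')
a=cv2.resize(t['color'][210:310,280:400],(480,400),interpolation=cv2.INTER_CUBIC)
b=cv2.resize(s['color'][215:325,240:360],(436,400),interpolation=cv2.INTER_CUBIC)[:,:320]
cv2.imwrite('pics/after.png',np.hstack([a,b])[:,:,::-1])
E
```

```text
clock: 4.75
position: [0.4795, 0.0192, 0.1353]
tcp_rot: [0.667, 0.745, 0.001, 0.001]
ft_force: [0.0, -0.2, -0.6]
opening: -0.0003
grasp_force: 0.0
```

View pics/after.png

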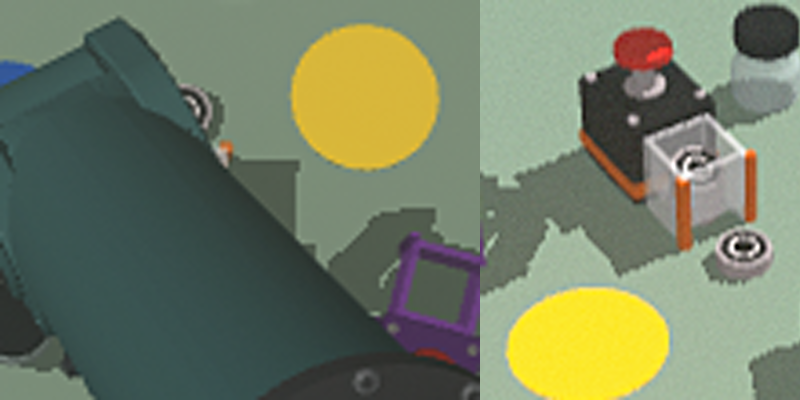

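The scene crop shows one bearing lying just ahead of the exit, with its bore at about scene px (312,283). The plunger is back up and the stack is in the magazine. The arm hides part of the top view. I'll cast the ray now.

```bash
python3 - <<'E'
from h import *
s=cam('scene')
p=ray(s,240+(743-480)/3.636,215+245/3.636,.010);print(p)
t=cam('top');g=cv2.cvtColor(t['color'],cv2.COLOR_RGB2GRAY)
print('right edge top view', ray(t,280+213/4,210+108/4,.010), 'pred', proj(t,p), proj(t,[.581,-.043,.01]))
E
```

```text
[ 0.58488137 -0.03978112  0.01      ]
right edge top view [ 0.58194616 -0.05826096  0.01      ] pred (np.float64(325.0009270124125), np.float64(235.75543106129587)) (np.float64(326.4572560234152), np.float64(237.44716084728367))
```

```bash
python3 -m jog '[{"x":35,"y":0,"z":0,"wx":0,"wy":0,"wz":0,"claw":14},{"x":35,"y":0,"z":0,"wx":0,"wy":0,"wz":0,"claw":14},{"x":36,"y":-5,"z":0,"wx":0,"wy":0,"wz":0,"claw":14},{"x":0,"y":0,"z":-30,"wx":0,"wy":0,"wz":0,"claw":14},{"x":0,"y":0,"z":-30,"wx":0,"wy":0,"wz":0,"claw":14},{"x":0,"y":0,"z":-30,"wx":0,"wy":0,"wz":0,"claw":14},{"x":0,"y":0,"z":-25,"wx":0,"wy":0,"wz":0,"claw":14},{"x":0,"y":0,"z":0,"wx":0,"wy":0,"wz":0,"claw":14},{"x":0,"y":0,"z":0,"wx":0,"wy":0,"wz":0,"claw":14}]'
python3 - <<'E'
from h import *
s=cam('scene');w=cam('wrist')
b=cv2.resize(s['color'][180:330,220:400],(480,400),interpolation=cv2.INTER_CUBIC)
cv2.imwrite('pics/pre.png',np.hstack([b,cv2.resize(w['color'],(320,400))])[:,:,::-1])
E
```

```text
clock: 6.08
position: [0.585, 0.0128, 0.0199]
tcp_rot: [0.666, 0.746, 0.0, 0.0]
ft_force: [0.9, -0.1, 0.2]
opening: 0.0137
grasp_force: 0.0
```

View pics/pre.png

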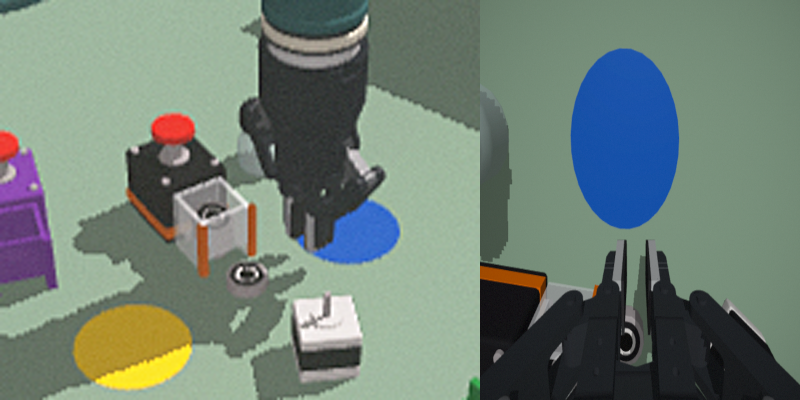

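The bearing is at about crop (247,278), and the fingers are level with the bench gap beside it. The knuckles spread wide, so I need to check they clear the 48 mm magazine.

```bash
python3 - <<'E'
from h import *
s=cam('scene');o=-s['E'][:3,:3].T@s['E'][:3,3];st=observe();T=np.array(st['position'])
a=np.radians(6.3);ty=np.array([np.cos(a),np.sin(a),0]);n=np.array([-ty[1],ty[0],0])
for x,y in((383,185),(365,202),(350,150),(240,110),(268,166),(250,140),(290,230),(315,250),(330,235)):
    u,v=220+x*180/480,180+y*150/400
    p1=ray(s,u,v,0);d=p1-o;k=((T-o)@n)/(d@n);q=o+k*d
    print((x,y),'lateral mm',((q-T)@ty*1e3).round(0),'height above tcp',((q-T)[2]*1e3).round(0))
E
```

```text
(383, 185) lateral mm 76.0 height above tcp 95.0
(365, 202) lateral mm 60.0 height above tcp 71.0
(350, 150) lateral mm 43.0 height above tcp 106.0
(240, 110) lateral mm -77.0 height above tcp 76.0
(268, 166) lateral mm -44.0 height above tcp 42.0
(250, 140) lateral mm -65.0 height above tcp 55.0
(290, 230) lateral mm -18.0 height above tcp -4.0
(315, 250) lateral mm 11.0 height above tcp -5.0
(330, 235) lateral mm 27.0 height above tcp 19.0
```

The knuckles could pass over the magazine at about 45–65 mm, which is too close to its 48 mm. I'll turn the tool 90° so the knuckles lie along the push line and the flat side of the closed fingers does the pushing.

```bash
python3 -m jog '[{"x":0,"y":0,"z":55,"wx":0,"wy":0,"wz":0,"claw":0},{"x":0,"y":0,"z":55,"wx":0,"wy":0,"wz":0,"claw":0},{"x":-3,"y":3,"z":0,"wx":0,"wy":0,"wz":-10.1,"claw":0},{"x":-3,"y":3,"z":0,"wx":0,"wy":0,"wz":-10.1,"claw":0},{"x":0,"y":0,"z":0,"wx":0,"wy":0,"wz":-10.1,"claw":0},{"x":0,"y":0,"z":0,"wx":0,"wy":0,"wz":-10.1,"claw":0},{"x":0,"y":0,"z":0,"wx":0,"wy":0,"wz":-10.1,"claw":0},{"x":0,"y":0,"z":0,"wx":0,"wy":0,"wz":-10.1,"claw":0},{"x":0,"y":0,"z":0,"wx":0,"wy":0,"wz":-10.1,"claw":0},{"x":0,"y":0,"z":0,"wx":0,"wy":0,"wz":-10.1,"claw":0},{"x":0,"y":0,"z":0,"wx":0,"wy":0,"wz":-10.1,"claw":0},{"x":0,"y":0,"z":0,"wx":0,"wy":0,"wz":0,"claw":0}]'; python3 -c "
from h import *
q=observe();print(q['qpos'],2*np.degrees(np.arctan2(q['tcp_rot'][1],q['tcp_rot'][0])))"
```

```text
clock: 7.72
position: [0.5787, 0.0199, 0.1301]
tcp_rot: [0.999, 0.05, 0.001, 0.0]
ft_force: [0.0, -0.6, -0.0]
opening: 0.0001
grasp_force: 0.0
[-0.16938191  0.54639338  0.07827889  2.02165329 -0.07464194  0.57492899
 -1.51069979] 5.725810830267594
```

```bash
python3 -m jog '[{"x":0,"y":0,"z":-40,"wx":0,"wy":0,"wz":0,"claw":0},{"x":0,"y":0,"z":-40,"wx":0,"wy":0,"wz":0,"claw":0},{"x":0,"y":0,"z":-30,"wx":0,"wy":0,"wz":0,"claw":0},{"x":0,"y":0,"z":-12,"wx":0,"wy":0,"wz":0,"claw":0},{"x":0,"y":0,"z":-4,"wx":0,"wy":0,"wz":0,"claw":0},{"x":0,"y":0,"z":0,"wx":0,"wy":0,"wz":0,"claw":0}]'; python3 -m jog '[{"x":1,"y":-10,"z":0,"wx":0,"wy":0,"wz":0,"claw":0},{"x":1,"y":-8,"z":0,"wx":0,"wy":0,"wz":0,"claw":0},{"x":0,"y":-5,"z":0,"wx":0,"wy":0,"wz":0,"claw":0},{"x":0,"y":-4,"z":0,"wx":0,"wy":0,"wz":0,"claw":0},{"x":0,"y":-4,"z":0,"wx":0,"wy":0,"wz":0,"claw":0},{"x":1,"y":-5,"z":0,"wx":0,"wy":0,"wz":0,"claw":0},{"x":0,"y":-6,"z":0,"wx":0,"wy":0,"wz":0,"claw":0},{"x":1,"y":-6,"z":0,"wx":0,"wy":0,"wz":0,"claw":0},{"x":0,"y":-6,"z":0,"wx":0,"wy":0,"wz":0,"claw":0},{"x":1,"y":-6,"z":0,"wx":0,"wy":0,"wz":0,"claw":0},{"x":0,"y":-4,"z":0,"wx":0,"wy":0,"wz":0,"claw":0},{"x":0,"y":-2,"z":0,"wx":0,"wy":0,"wz":0,"claw":0}]'
python3 - <<'E'
from h import *
s=cam('scene');t=cam('top')
b=cv2.resize(s['color'][180:330,220:400],(480,400),interpolation=cv2.INTER_CUBIC)
a=cv2.resize(t['color'][205:305,310:390],(320,400),interpolation=cv2.INTER_CUBIC)
cv2.imwrite('pics/mid.png',np.hstack([b,a])[:,:,::-1])
E
```

```text
clock: 8.48
position: [0.5792, 0.0196, 0.0041]
tcp_rot: [0.999, 0.049, 0.001, -0.0]
ft_force: [-0.1, 0.2, 1.1]
opening: 0.0003
grasp_force: 0.0
clock: 9.98
position: [0.5835, -0.0468, 0.0033]
tcp_rot: [0.999, 0.049, -0.0, 0.0]
ft_force: [-0.3, 0.4, 0.6]
opening: -0.0
grasp_force: 0.1
```

View pics/mid.png

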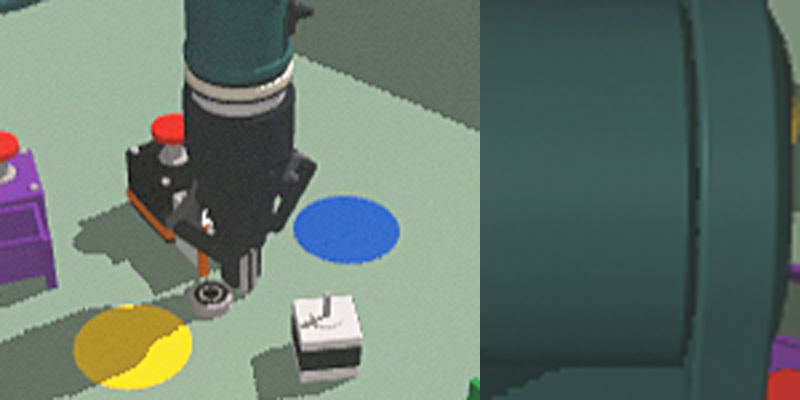

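The bearing is moving ahead of the fingers, with its bore at about scene px (299,290). I'll measure it against the fingers and the pad.

```bash
python3 - <<'E'
from h import *
s=cam('scene')
print(ray(s,220+210*.375,180+293*.375,.010), observe()['position'])
E
```

```text
[ 0.58859506 -0.07378482  0.01      ] [ 0.58346679 -0.04647702  0.00329159]
```

```bash
python3 -m jog '[{"x":0,"y":-4,"z":0,"wx":0,"wy":0,"wz":0,"claw":0},{"x":1,"y":-6,"z":0,"wx":0,"wy":0,"wz":0,"claw":0},{"x":0,"y":-7,"z":0,"wx":0,"wy":0,"wz":0,"claw":0},{"x":1,"y":-7,"z":0,"wx":0,"wy":0,"wz":0,"claw":0},{"x":1,"y":-7,"z":0,"wx":0,"wy":0,"wz":0,"claw":0},{"x":0,"y":-7,"z":0,"wx":0,"wy":0,"wz":0,"claw":0},{"x":1,"y":-7,"z":0,"wx":0,"wy":0,"wz":0,"claw":0},{"x":1,"y":-6,"z":0,"wx":0,"wy":0,"wz":0,"claw":0},{"x":1,"y":-6,"z":0,"wx":0,"wy":0,"wz":0,"claw":0},{"x":0,"y":-5,"z":0,"wx":0,"wy":0,"wz":0,"claw":0},{"x":1,"y":-4,"z":0,"wx":0,"wy":0,"wz":0,"claw":0},{"x":0,"y":-2,"z":0,"wx":0,"wy":0,"wz":0,"claw":0}]'
python3 - <<'E'
from h import *
s=cam('scene')
cv2.imwrite('pics/mid2.png',cv2.resize(s['color'][240:340,210:330],(480,400),interpolation=cv2.INTER_CUBIC)[:,:,::-1])
E
```

```text
clock: 11.62
position: [0.5906, -0.1147, 0.0033]
tcp_rot: [0.999, 0.049, 0.0, 0.0]
ft_force: [-0.6, -0.7, 0.7]
opening: 0.0
grasp_force: 0.1
```

View pics/mid2.png

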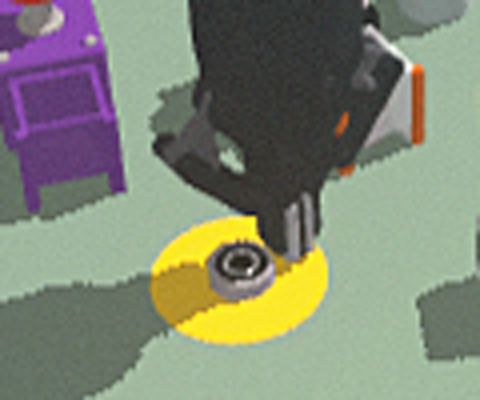

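The bearing lies near the middle of the pad: bearing at crop (241,265), pad centre at (239,280). I'll back off, go up and come away.

```bash
python3 -m jog '[{"x":0,"y":5,"z":0,"wx":0,"wy":0,"wz":0,"claw":0},{"x":0,"y":7,"z":0,"wx":0,"wy":0,"wz":0,"claw":0},{"x":0,"y":0,"z":25,"wx":0,"wy":0,"wz":0,"claw":0},{"x":0,"y":0,"z":45,"wx":0,"wy":0,"wz":0,"claw":0},{"x":0,"y":0,"z":50,"wx":0,"wy":0,"wz":0,"claw":0},{"x":0,"y":0,"z":50,"wx":0,"wy":0,"wz":0,"claw":0},{"x":0,"y":-50,"z":20,"wx":0,"wy":0,"wz":0,"claw":0},{"x":0,"y":-50,"z":0,"wx":0,"wy":0,"wz":0,"claw":0},{"x":0,"y":-50,"z":0,"wx":0,"wy":0,"wz":0,"claw":0},{"x":0,"y":-50,"z":0,"wx":0,"wy":0,"wz":0,"claw":0},{"x":0,"y":-50,"z":0,"wx":0,"wy":0,"wz":0,"claw":0},{"x":0,"y":-30,"z":0,"wx":0,"wy":0,"wz":0,"claw":0}]'; python3 -m jog '[{"x":0,"y":0,"z":0,"wx":0,"wy":0,"wz":0,"claw":0},{"x":0,"y":0,"z":0,"wx":0,"wy":0,"wz":0,"claw":0}]'
python3 - <<'E'
from h import *
t=cam('top');s=cam('scene')
a=cv2.resize(t['color'][180:340,270:430],(400,400),interpolation=cv2.INTER_CUBIC)
b=cv2.resize(s['color'][190:350,210:370],(400,400),interpolation=cv2.INTER_CUBIC)
cv2.imwrite('pics/end.png',np.hstack([a,b])[:,:,::-1])
E
```

```text
clock: 13.18
position: [0.5897, -0.3851, 0.1932]
tcp_rot: [0.999, 0.048, -0.0, 0.001]
ft_force: [0.7, 0.1, -0.4]
opening: -0.0001
grasp_force: 0.0
clock: 13.42
position: [0.5909, -0.3802, 0.1929]
tcp_rot: [0.999, 0.05, -0.0, -0.001]
ft_force: [-0.2, 0.4, 0.0]
opening: 0.0
grasp_force: 0.0
```

View pics/end.png

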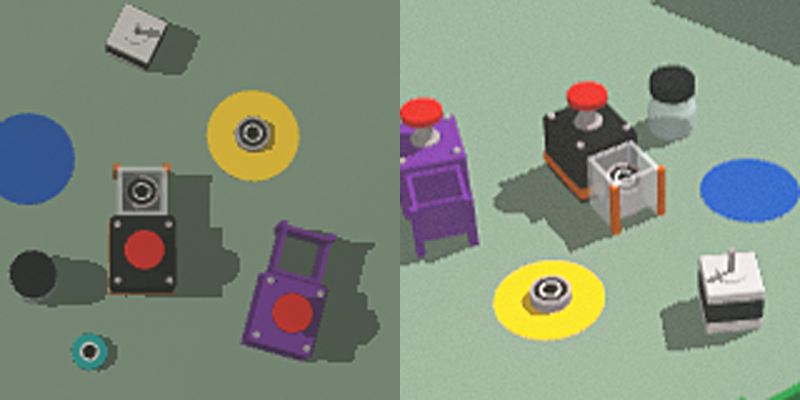

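The bearing sits in the middle of the yellow pad (top crop 253,133), the plunger is up, and everything else stands where it was.

```bash
python3 -c "
from rig import bot
print(bot.finish_job())"
```

```text
the job is handed in; nothing more can be done
None
```

Job handed in at about 13.4 s: one full press put out a single bearing, which I nudged to the middle of the yellow pad; the arm is clear, and the last pictures show the remaining bearings still in the feeder and everything around it undisturbed.

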